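# Set the D-shaped desk mic base down quietly, edge first

### The job

Park the heavy D-shaped steel microphone base on the cork pad: first rest its straight edge on the cork, close along the beech stop strip and centred on it, with the rounded side still clearly raised, and pause there a moment; then pivot the rounded side down until the base lies flat, and let go. Do not let it fall or clap down, and leave the round base where it stands.

Things in the scene. Friction and masses are not known exactly. Their poses are not given: they have to be found in the camera images.
- base: D-shaped steel plate, lying flat, 10 mm thick, 110 wide (y), 0.6-0.9 kg: straight edge at x = -60 mm, half circle of radius 55 mm to x = +55. At the origin stands a steel stub: square collar 20 x 20 mm, sides along x and y, z = 10 to 50 mm (grip here), then a thread to z = 64. Origin: underside below the stub, near the centre of mass; z up. Straight edge starts within 35 deg of facing the robot.
- base_edge (a point): Middle of the D-shaped base's straight edge, on its underside: 60 mm from the base's origin along its -x.
- pad: Fixed cork pad, 150 (x) by 150 mm (y), 4 mm thick, with a beech stop strip along its -x side, within 20 deg of facing the robot: the strip runs the full y, 12 mm wide, its top 18 mm above the table, its inner face (to +x) at x = -60 mm. Origin: centre of the underside, on the table; cork top at z = 4 mm.
- round_base: Bystander: round steel base, 120 mm across, 10 thick, same stub (64 mm high in all). Origin: centre of the underside. D base, round base and pad lie side by side in any order, centres 190 mm or more apart. Beyond x = 0.72 m stand more bystanders: beech stand with mics, 160 mm high, at y over 0.26; black cage, 110 mm high, and small copper adaptor at y under -0.07.
There are look-alikes about, which are no part of the job. What is shaped like the base but green or red is not meant.

How it is judged:
On the way:
1. the straight edge rests on the cork within 15 mm of the stop strip, centred within 20 mm and parallel within about 11 degrees, while the base is tilted 8 to 45 degrees with its rounded side up (x of base_edge in the frame of pad between -0.065 and -0.045 m and y of base_edge in the frame of pad between -0.02 and 0.02 m and z of base_edge in the frame of pad below 0.009 m and angle between the y axis of base and the y axis of pad, either way round below 0.2 rad and angle between base's own z axis and vertical between 0.14 and 0.79 rad and contact force between base and pad above 0.3 N), for 0.2 s.
At the end, for the whole second after the job is handed in: The D-shaped base lies flat on the cork (within 3 degrees), at rest, its straight edge within 15 mm of the beech strip's inner face, centred along it within 20 mm and parallel within about 11 degrees; the round base is within 30 mm of where it stood (x of base_edge in the frame of pad between -0.065 and -0.045 m and y of base_edge in the frame of pad between -0.02 and 0.02 m and z of base_edge in the frame of pad below 0.009 m and angle between the y axis of base and the y axis of pad, either way round below 0.2 rad and angle between base's own z axis and vertical below 0.05 rad and linear speed of base below 0.02 m/s and distance of round_base from where it was at the start of the episode below 0.03 m); the robot touches nothing.
It fails at once if the base falls or claps down (turning faster than 5 rad/s close to the surface) (angular speed of base above 5 rad/s and height (world z) of base_edge below 0.03 m).
It fails at once if the round base is moved more than 30 mm (distance of round_base from where it was at the start of the episode above 0.03 m).
It also fails if it takes over 51 s, if anything falls off the work surface, if the arm or the gripper's body presses on something with over 40 N, if the wrist force passes 120 N, or if a joint passes its speed limit or range.

### The arm

A 6-joint arm with a two-finger parallel gripper is mounted at the origin on the work surface. World frame = base frame: x ahead of the robot, y to its left, z up, the work surface at z = 0. Lengths are in m, angles in rad, forces in N, time in s.
With the tool pointing down it reaches from about 0.35 to 0.85 m from the base axis. Payload 8.1 kg.
Tool frame: the origin (TCP) lies at the centre of the arm's flange, where the gripper is bolted on; the fingertips stand 186 mm ahead of it and the grasp point (between the pads) lies 167 mm ahead of it; z points along the fingers, y is the line along which they close (so a half turn about z gives the same grasp; the last joint's range is limited). The gripper opens to 93 mm and grips with 3 to 60 N. Pads are 15 mm wide; open, the fingers measure 128 mm over their backs; the gripper's body (75 mm by 188 mm) begins 65 mm behind the grasp point.
Start: joints at [-1.241, 0.13, 1.488, -0, 1.523, -0.085], TCP at [0.242, -0.549, 0.405] pointing down, gripper open.
Joint ranges: [-2.96, 2.96], [-0.89, 2.26], [0.02, 2.5], [-1.34, 4.48], [0, 2.73], [-2.66, 2.66]. Speed limits (rad/s): [2.39, 2.39, 2.79, 3.14, 3.14, 3.14].

### API

Orientations are given as a rotation vector (axis times angle).
In Python, from plant import robot gives the robot as it stands.
- The arm moves only by the tool apply_moves, never from a script. Its argument "series" is a list of rows, each a list of 2 entries, a list of its own where there are three numbers: the shift along the tool's x, y, z in mm, then the turn, a rotation vector about the tool's x, y, z in rad. A call has 1 to 12 rows; each row shifts and turns the commanded pose from where the row before left it, along the tool's axes as they then stand; what a row does not reach is not made up. A row lasts 1/12 s, in which the tool goes at most 41.7 mm and 7.16 degrees, less where a joint would pass 70% of its speed; a pose out of reach is approached as far as the arm can. A call is refused whole if a number of a shift passes 41.7 or a number of a turn 0.125, either way. A call with a gripper value outside its range is refused whole. "claw" is the opening, from 0 (shut) to 1 (fully open), set as the call begins (left out, the last holds). The fingers move at their own pace and stop on an object; "newtons" is the grip in N (left out, the last holds). Time passes only in rows, so rows that do not move let the fingers close. It gives the time, the measured TCP pose, the force, the opening and the grip force at its end, in the units of the state.
- robot.read_state(): the state, without advancing time (a new reading comes with each control period).
- robot.read_camera(name): name is "side" or "top" or "wrist"; returns (picture, depth): 400x640x3 uint8, blue, green, red; 400x640 float32, m along the optical axis (not along the pixel's ray), 0 where there is no reading.
- robot.calibration(name): a dict with "fx", "fy", "cx", "cy" (pixels), "extrinsics" (4x4, takes a point from world to camera coordinates). Camera axes: x right, y down, z forward; pixel columns grow to the right and rows downward; lengths in m; the calibration is good to about 2 mm. A picture is of the moment at which its call begins: read the wrist's pose just before it. calibration takes no time and is no camera call; for the wrist camera it gives the pose at the moment of the call.
- robot.close_job(): hands the job in; it is judged then, once.
The state is a dict: "t": time; "q": joint angles; "dq": joint speeds; "joint_torque": joint torques, N m; "tool_pos": TCP position; "orientation": TCP orientation; "force": force on the tool from outside, world axes, zero at the start; "wrist_torque": the same for the moment, N m; "opening": finger opening in m; "gripper_force": force on a finger pad.
Only numpy, scipy, OpenCV 4.12 (cv2) and the standard library are available. Lean on these libraries where they do the work, as an engineer would, in place of code of your own. Each camera call takes 0.05 s, during which the arm holds its last target. There are 200 camera calls.

## Working session

There is one attempt and no reset: what is moved stays moved. The work goes in short steps, Python scripts to look and compute and a tool call to move; the robot and the scene stay as the last step left them, time stands still between calls to the robot, and variables do not carry over. Pictures are saved under pics/ and viewed, at most 10 in all, crops included, and the job is handed in when it is done.

Besides the shell and the picture viewer there is one more tool, called after ">>>" as name(argument=value, ...), one argument or row to a line, values as JSON. apply_moves: Moves the arm, as the interface text tells. Its arguments: {"type":"object","properties":{"series":{"type":"array"},"claw":{"type":"number"},"newtons":{"type":"number"}},"required":["series"]}

```bash
mkdir -p pics; cat > h.py <<'E'
import numpy as np, cv2
from plant import robot
from scipy.spatial.transform import Rotation as R
def cal(n):
    c=robot.calibration(n); K=np.array([[c['fx'],0,c['cx']],[0,c['fy'],c['cy']],[0,0,1]]); return K,np.array(c['extrinsics'])
def plane(n,px,z):
    K,E=cal(n); px=np.atleast_2d(np.array(px,float)); d=np.c_[px,np.ones(len(px))]@np.linalg.inv(K).T@E[:3,:3]
    o=-E[:3,:3].T@E[:3,3]; return o+d*((z-o[2])/d[:,2])[:,None]
def cloud(n,dep):
    K,E=cal(n); v,u=np.mgrid[:400,:640]; p=np.stack([(u-K[0,2])/K[0,0]*dep,(v-K[1,2])/K[1,1]*dep,dep],-1)
    return (p-E[:3,3])@E[:3,:3]
E
python3 - <<'E'
from h import *
s=robot.read_state(); print(s['t'],s['tool_pos'],s['orientation'],s['opening'],s['force'])
for n in('top','side'):
    p,d=robot.read_camera(n); cv2.imwrite(f'pics/{n}0.png',p); np.savez(f'{n}0.npz',p=p,d=d); K,E=cal(n); print(n,K[0,0],-E[:3,:3].T@E[:3,3])
E
```

```text
0.0 [ 0.24177367 -0.54889143  0.40369936] [-3.07251089e+00 -6.46552034e-01  3.55633280e-04] 0.09291761255762063 [ 0.27598065  0.26529166 -0.01805429]
top 419.34987110653196 [0.30721489 0.05857579 0.98096842]
side 449.67339913628354 [-0.1733977   0.62364878  0.58019562]
```

View pics/top0.png

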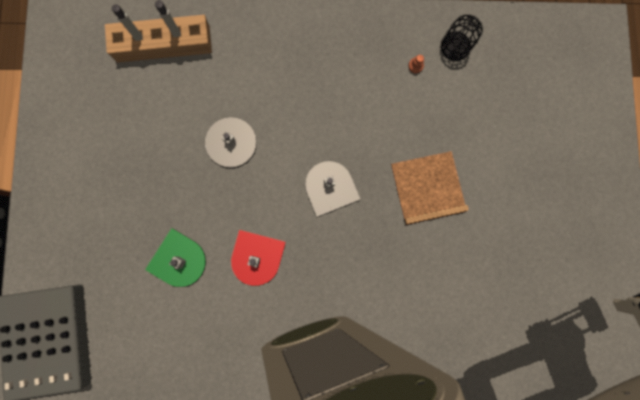

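View pics/side0.png

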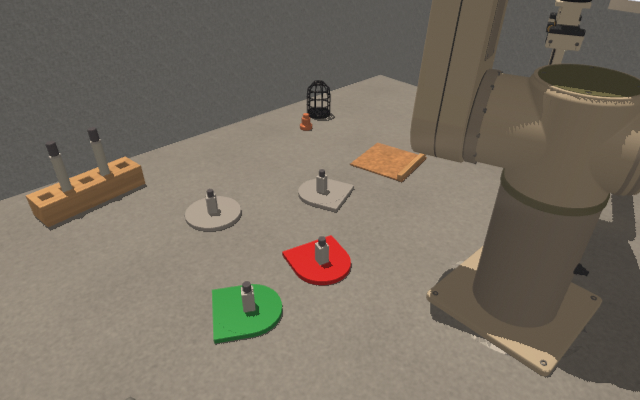

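The top view shows the white D base at about (330,187) with its straight edge toward the robot. The cork pad is at (430,187) with its strip on the lower edge, and the round base is at (230,142). Now I'll measure them.

```bash
python3 - <<'E'
from h import *
f=np.load('top0.npz'); p=f['p']; d=f['d']; P=cloud('top',d)
hsv=cv2.cvtColor(p,cv2.COLOR_BGR2HSV)
def roi(m,x0,x1,y0,y1):
    o=np.zeros_like(m); o[y0:y1,x0:x1]=m[y0:y1,x0:x1]; return o
print('bg',hsv[215,380],'D',hsv[200,330],'cork',hsv[180,430],'strip',hsv[213,440])
m=roi(((hsv[...,2]>145)&(hsv[...,1]<60)).astype(np.uint8)*255,290,375,150,225)
m=cv2.morphologyEx(m,cv2.MORPH_CLOSE,np.ones((3,3)))
c=max(cv2.findContours(m,cv2.RETR_EXTERNAL,cv2.CHAIN_APPROX_NONE)[0],key=cv2.contourArea)
c=cv2.convexHull(c)
w=plane('top',c[:,0],.010)[:,:2]*1000
r=cv2.minAreaRect(w.astype(np.float32)); print('D rect',r); print(cv2.boxPoints(r))
print('D z',np.median(P[...,2][m>0]))
# stub pts
for name,(x0,x1,y0,y1) in dict(D=(310,350,165,205),R=(212,250,120,160)).items():
    Q=P[y0:y1,x0:x1].reshape(-1,3); Q=Q[(Q[:,2]>.03)&(Q[:,2]<.08)]; print(name,'stub',len(Q),Q.mean(0),Q.min(0),Q.max(0))
m=roi(((hsv[...,1]>85)&(hsv[...,2]>60)).astype(np.uint8)*255,380,480,140,235)
c=max(cv2.findContours(m,cv2.RETR_EXTERNAL,cv2.CHAIN_APPROX_NONE)[0],key=cv2.contourArea)
w=plane('top',c[:,0],.006)[:,:2]*1000
r=cv2.minAreaRect(w.astype(np.float32)); print('pad rect',r);print(cv2.boxPoints(r))
Q=P[m>0]; h=Q[Q[:,2]>.012]; print('pad z',np.median(Q[:,2]),'strip n',len(h),h.mean(0)); 
r=cv2.minAreaRect((h[:,:2]*1000).astype(np.float32)); print('strip',r)
print('table z',np.median(P[230:260,380:420,2]))
v=np.concatenate([p[140:235,280:480]]); cv2.imwrite('pics/c1.png',cv2.resize(v,None,fx=4,fy=4,interpolation=cv2.INTER_CUBIC))
E
```

```text
bg [ 18  47 120] D [ 16  46 196] cork [ 13 139 160] strip [ 15 130 179]
D rect ((468.5123291015625, 11.259918212890625), (115.54191589355469, 111.62016296386719), 22.30824089050293)
[[393.8803    40.963665]
 [436.25012  -62.302296]
 [543.14435  -18.443829]
 [500.77454   84.82213 ]]
D z 0.00945627772858749
D stub 92 [0.46887269 0.01372834 0.05203244] [0.45853668 0.00124593 0.03090702] [0.48238675 0.02448372 0.06691179]
R stub 106 [0.56656267 0.24369896 0.05137986] [0.55625394 0.23218239 0.03013266] [0.58236372 0.25774684 0.06641618]
pad rect ((466.1005859375, -227.43319702148438), (151.060546875, 156.8306121826172), 12.800820350646973)
[[ 375.0736  -167.70148]
 [ 409.8214  -320.63428]
 [ 557.12756 -287.16492]
 [ 522.37976 -134.23212]]
pad z 0.0036325741477176814 strip n 340 [ 0.39797853 -0.22765347  0.05418692]
strip ((369.314453125, -125.13201904296875), (19.05923843383789, 387.3712463378906), 15.86026382446289)
table z -0.00036007125005172455
```

View pics/c1.png

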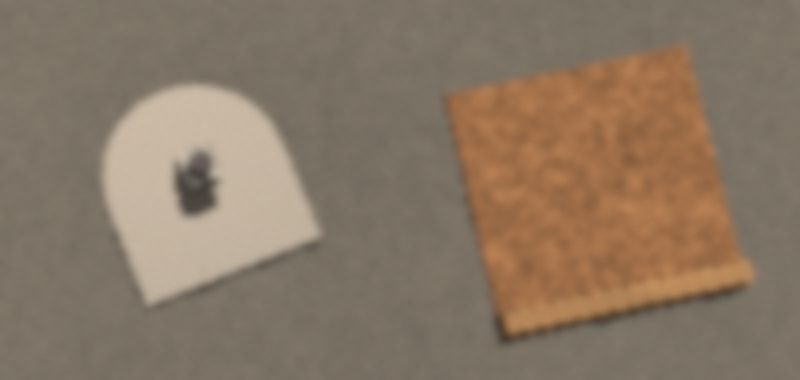

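The base measures about 115 x 112 mm with its edge at yaw ≈22°, and the stub agrees with the rectangle (origin about (0.470, 0.012)). The crop shows the pad corners at (445,93), (687,47), (752,283), (505,335) with the strip along the bottom. I'll pass over the pad and use the wrist camera for a better pad measurement.

>>> apply_moves(
  series=[
    [[27,-22,0],[0,0,0]],
    [[27,-22,0],[0,0,0]],
    [[27,-22,0],[0,0,0]],
    [[27,-22,0],[0,0,0]],
    [[27,-22,0],[0,0,0]],
    [[27,-22,0],[0,0,0]],
    [[27,-22,0],[0,0,0]],
    [[27,-22,0],[0,0,0]],
    [[27,-22,0],[0,0,0]],
    [[27,-22,0],[0,0,0]],
    [[0,0,0],[0,0,0]],
    [[0,0,0],[0,0,0]],
  ],
  claw=1,
  newtons=60,
)

```text
t: 1.1
tool_pos: [0.4008, -0.2375, 0.4045]
orientation: [-3.073, -0.653, 0.0]
force: [-0.3, -0.1, -0.2]
opening: 0.093
gripper_force: 0.0
```

```bash
python3 - <<'E'
from h import *
s=robot.read_state(); print(s['t'],s['tool_pos'],R.from_rotvec(s['orientation']).as_matrix().round(3))
K,E=cal('wrist'); np.savez('w1c.npz',K=K,E=E); print('cam',-E[:3,:3].T@E[:3,3],E[:3,:3].round(2))
p,d=robot.read_camera('wrist'); cv2.imwrite('pics/w1.png',p); np.savez('w1.npz',p=p,d=d)
E
```

```text
1.1 [ 0.40080386 -0.23753851  0.4045253 ] [[ 0.914  0.406 -0.   ]
 [ 0.406 -0.914  0.   ]
 [-0.    -0.    -1.   ]]
cam [ 0.46594881 -0.20867579  0.38575286] [[ 0.41 -0.91 -0.  ]
 [-0.88 -0.39  0.25]
 [-0.23 -0.1  -0.97]]
```

View pics/w1.png

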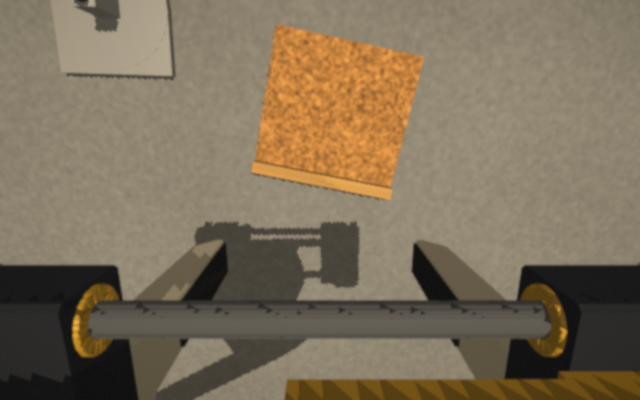

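The wrist view shows the whole pad (corners near (277,25), (423,57), (390,199), (253,172), strip at the bottom), plus the straight edge of the D base at the top left (row ~75). I'll fit the pad's outline lines here.

```bash
python3 - <<'E'
from h import *
f=np.load('w1.npz'); p=f['p']
hsv=cv2.cvtColor(p,cv2.COLOR_BGR2HSV); print(hsv[100,330],hsv[182,320],hsv[230,480])
m=((hsv[...,1]>110)&(hsv[...,2]>90)).astype(np.uint8)*255; m[205:]=0
m=cv2.morphologyEx(m,cv2.MORPH_CLOSE,np.ones((5,5)))
c=max(cv2.findContours(m,cv2.RETR_EXTERNAL,cv2.CHAIN_APPROX_NONE)[0],key=cv2.contourArea)[:,0]
def line(a,b,z,cut=.12):
    a,b=np.array(a,float),np.array(b,float); L=np.linalg.norm(b-a); t=(b-a)/L; n=np.array([-t[1],t[0]])
    q=c[(abs((c-a)@n)<5)&((c-a)@t>cut*L)&((c-a)@t<(1-cut)*L)]
    w=plane('wrist',q,z)[:,:2]*1000; return cv2.fitLine(w.astype(np.float32),cv2.DIST_HUBER,0,.01,.01).ravel(),w.mean(0)
far,fm=line((277,25),(423,57),.004); l,lm=line((277,25),(258,150),.004); r,rm=line((423,57),(395,180),.004); nr,nm=line((253,172),(390,199),.018)
for n,v,mm in(('far',far,fm),('left',l,lm),('right',r,rm),('near',nr,nm)): print(n,np.degrees(np.arctan2(v[1],v[0])),mm)
cw=cv2.approxPolyDP(c.reshape(-1,1,2),6,True)[:,0]; print(cw.tolist(),plane('wrist',cw,.004)[:,:2]*1000)
# strip inner edge: brightness/texture along columns between: V smoothed in the rectified view
g=cv2.GaussianBlur(hsv[...,1].astype(np.float32),(0,0),1)
for u in(275,300,325,350,375):
    v0=int(172+(u-253)*27/137); print(u,v0,hsv[v0-16:v0+5,u,1].tolist())
# D straight edge in wrist view
wm=((hsv[...,2]>150)&(hsv[...,1]<60)).astype(np.uint8)*255
for u in(70,90,130,160): print('D',u,p[66:84,u,1].tolist())
E
```

```text
[ 15 172 194] [ 16 161 212] [ 21  55 149]
far -77.56201 [ 541.27831248 -209.63784888]
left 12.278924 [ 466.15137682 -149.60612377]
right 12.344814 [ 497.33238539 -296.24050924]
near -77.56021 [ 397.73328195 -242.37773763]
[[277, 24], [251, 171], [389, 199], [423, 57]] [[ 525.62562389 -137.84017962]
 [ 379.6786107  -166.72670714]
 [ 412.23220027 -317.55987835]
 [ 556.80902164 -282.89494491]]
275 176 [173, 173, 175, 173, 169, 164, 163, 162, 163, 162, 163, 162, 162, 161, 162, 161, 159, 143, 92, 58, 54]
300 181 [174, 175, 175, 173, 165, 163, 163, 162, 162, 162, 161, 162, 162, 163, 163, 162, 161, 145, 96, 60, 54]
325 186 [172, 173, 171, 169, 166, 164, 164, 162, 161, 161, 163, 163, 162, 162, 162, 162, 160, 142, 91, 58, 53]
350 191 [172, 174, 174, 173, 166, 162, 162, 160, 159, 160, 159, 160, 161, 161, 162, 163, 160, 140, 88, 60, 54]
375 196 [174, 174, 173, 171, 167, 163, 163, 161, 161, 161, 161, 161, 161, 161, 160, 161, 157, 135, 82, 57, 55]
D 70 [154, 154, 155, 154, 155, 148, 126, 97, 86, 103, 125, 136, 138, 136, 135, 132, 133, 133]
D 90 [158, 157, 157, 157, 157, 157, 147, 123, 90, 75, 88, 109, 127, 134, 135, 134, 133, 132]
D 130 [160, 160, 160, 162, 162, 162, 160, 153, 130, 98, 82, 96, 116, 128, 134, 137, 138, 140]
D 160 [166, 167, 166, 166, 166, 166, 165, 164, 156, 130, 94, 80, 94, 117, 131, 135, 135, 135]
```

Pad: centre (468.1, −225.9) mm, yaw 12.4°, width 149.9 (checks), and the strip's outer edge at −72 (checks). Next I'll move over the D base and descend.

>>> apply_moves(
  series=[
    [[20.6,-25,0],[0,0,0]],
    [[20.6,-25,0],[0,0,0.028]],
    [[20.6,-25,0],[0,0,0]],
    [[20.6,-25,0],[0,0,0]],
    [[20.6,-25,0],[0,0,0]],
    [[20.6,-25,0],[0,0,0]],
    [[20.6,-25,0],[0,0,0]],
    [[20.6,-25,0],[0,0,0]],
    [[0,0,25],[0,0,0]],
    [[0,0,25],[0,0,0]],
    [[0,0,0],[0,0,0]],
    [[0,0,0],[0,0,0]],
  ],
)

```text
t: 2.15
tool_pos: [0.4752, 0.0078, 0.3534]
orientation: [-3.083, -0.601, 0.006]
force: [-0.1, -0.1, 0.4]
opening: 0.0931
gripper_force: 0.0
```

```bash
python3 - <<'E'
from h import *
s=robot.read_state(); M=R.from_rotvec(s['orientation']).as_matrix(); print(s['tool_pos'],np.degrees(np.arctan2(M[1,0],M[0,0])))
p,d=robot.read_camera('wrist'); P=cloud('wrist',d); 
Q=P.reshape(-1,3)[d.ravel()>0]; Q=Q[(abs(Q[:,0]-.47)<.04)&(abs(Q[:,1]-.012)<.04)]
for a,b in((.02,.05),(.05,.068)):
    h=Q[(Q[:,2]>a)&(Q[:,2]<b)]; print(a,len(h),h.mean(0) if len(h) else '',h.min(0) if len(h) else '',h.max(0) if len(h) else '')
cv2.imwrite('pics/w2.png',p)
E
```

```text
[0.47517768 0.00779209 0.35338518] 22.06696733938812
0.02 152 [0.48421266 0.01724899 0.03521106] [0.47934271 0.00795275 0.02026746] [0.48772608 0.02630458 0.04986306]
0.05 564 [0.47706114 0.01429251 0.05891644] [0.46282604 0.00148912 0.0500592 ] [0.48788286 0.02608189 0.06798632]
```

View pics/w2.png

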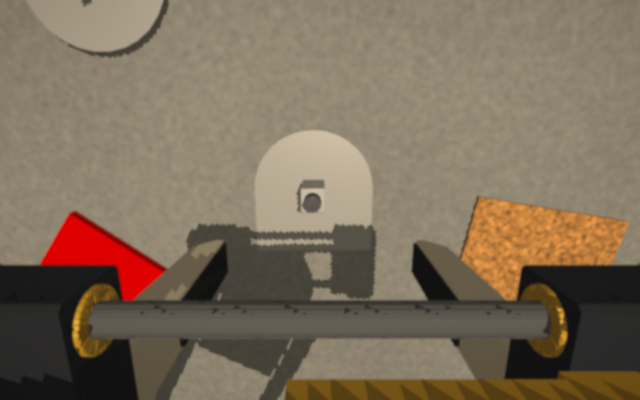

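The wrist view shows the stub centred between the fingers (collar ~(312,198)), with the D symmetric about column 314. Wrist depth puts the stub at (475, 13.5), so I'll shift −5.4 mm in tool y, descend and grip.

>>> apply_moves(
  series=[
    [[1.2,-5.4,20],[0,0,0]],
    [[0,0,30],[0,0,0]],
    [[0,0,30],[0,0,0]],
    [[0,0,30],[0,0,0]],
    [[0,0,22],[0,0,0]],
    [[0,0,14],[0,0,0]],
    [[0,0,6],[0,0,0]],
    [[0,0,0],[0,0,0]],
    [[0,0,0],[0,0,0]],
  ],
)

```text
t: 2.95
tool_pos: [0.4758, 0.0138, 0.2044]
orientation: [3.083, 0.602, 0.003]
force: [-0.4, 0.1, 0.7]
opening: 0.0928
gripper_force: 0.0
```

>>> apply_moves(
  series=[
    [[0,0,0],[0,0,0]],
    [[0,0,0],[0,0,0]],
    [[0,0,0],[0,0,0]],
    [[0,0,0],[0,0,0]],
    [[0,0,0],[0,0,0]],
    [[0,0,0],[0,0,0]],
    [[0,0,0],[0,0,0]],
    [[0,0,0],[0,0,0]],
    [[0,0,0],[0,0,0]],
    [[0,0,0],[0,0,0]],
  ],
  claw=0,
  newtons=55,
)

```text
t: 3.78
tool_pos: [0.4748, 0.0144, 0.2027]
orientation: [-3.083, -0.604, 0.0]
force: [0.4, -0.4, -0.3]
opening: 0.0308
gripper_force: 0.0
```

>>> apply_moves(
  series=[
    [[0,0,0],[0,0,0]],
    [[0,0,0],[0,0,0]],
    [[0,0,0],[0,0,0]],
    [[0,0,0],[0,0,0]],
    [[0,0,0],[0,0,0]],
    [[0,0,0],[0,0,0]],
  ],
)

```text
t: 4.28
tool_pos: [0.4748, 0.0144, 0.2027]
orientation: [-3.083, -0.604, -0.0]
force: [0.6, -0.1, -0.1]
opening: 0.0195
gripper_force: 55.0
```

>>> apply_moves(
  series=[
    [[0,0,-5],[0,0,0]],
    [[0,0,-12],[0,0,0]],
    [[0,0,-18],[0,0,0]],
    [[0,0,-18],[0,0,0]],
    [[0,0,-18],[0,0,0]],
    [[0,0,-9],[0,0,0]],
    [[0,0,0],[0,0,0]],
    [[0,0,0],[0,0,0]],
    [[0,0,0],[0,0,0]],
    [[0,0,0],[0,0,0]],
  ],
)

```text
t: 5.12
tool_pos: [0.474, 0.0145, 0.281]
orientation: [-3.082, -0.604, 0.004]
force: [-0.9, -0.7, -7.6]
opening: 0.0195
gripper_force: 55.0
```

```bash
python3 - <<'E'
from h import *
s=robot.read_state(); M=R.from_rotvec(s['orientation']).as_matrix(); print(s['tool_pos'],np.degrees(np.arctan2(M[1,0],M[0,0])),s['force'],s['wrist_torque'],s['opening'])
p,d=robot.read_camera('side'); cv2.imwrite('pics/s2.png',p[100:300,180:480].repeat(2,0).repeat(2,1))
E
```

```text
[0.47402267 0.01445884 0.28101301] 22.158497856865992 [-0.92238261 -0.68428032 -7.58892653] [ 0.07956172 -0.07040845 -0.07111418] 0.01946528575811954
```

View pics/s2.png

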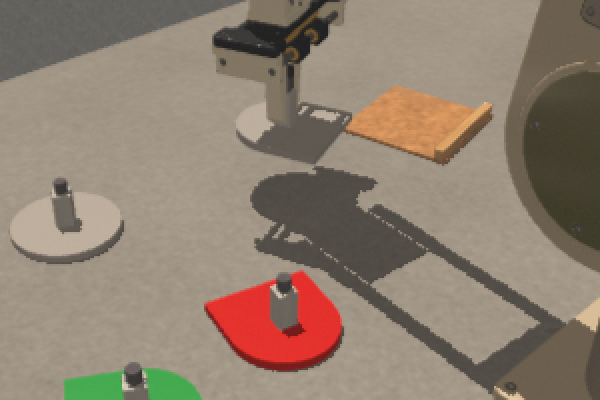

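The base is held level at 7.6 N (≈0.77 kg). The straight-edge corners appear at full-image pixels ≈(356,159) and (338,181). I'll check the in-hand offset.

```bash
cat >> h.py <<'E'
T=np.array([468.1,-225.9]); PH=np.radians(12.4)
def topad(w): # mm world xy -> pad
    w=np.atleast_2d(w)[:,:2]-T; return w@np.array([[np.cos(PH),-np.sin(PH)],[np.sin(PH),np.cos(PH)]])
E
python3 - <<'E'
from h import *
s=robot.read_state(); M=R.from_rotvec(s['orientation']).as_matrix(); t=s['tool_pos']
w=plane('side',[(356,159),(338.5,181.5)],t[2]-.2027+.01); print(w, np.linalg.norm(w[0]-w[1]))
a=w[1]-w[0]; print('yaw',np.degrees(np.arctan2(-a[0],a[1])))
print('edge mid in tool',M.T@(w.mean(0)-t)*1000)
# shadow-free refinement: arc-side extreme and edge profile in the picture
p=cv2.imread('pics/s2.png')[::2,::2]; g=cv2.cvtColor(p,cv2.COLOR_BGR2GRAY)
for v in (62,66,70,74,78): print(v,g[v,155:182].tolist())
E
```

```text
[[ 0.42563826 -0.04926982  0.08847873]
 [ 0.38338836  0.04870135  0.08847873]] 0.10669303382676498
yaw 23.328037857649555
edge mid in tool [-69.56730116 -12.37311151 192.88315038]
62 [90, 90, 89, 90, 90, 90, 90, 90, 91, 90, 89, 89, 90, 89, 89, 88, 102, 91, 97, 140, 158, 159, 156, 154, 157, 162, 163]
66 [90, 90, 89, 90, 89, 89, 89, 90, 90, 88, 89, 91, 88, 87, 87, 109, 137, 141, 94, 102, 90, 91, 110, 114, 135, 148, 153]
70 [89, 89, 89, 90, 90, 90, 88, 89, 89, 88, 87, 87, 123, 147, 152, 150, 151, 150, 151, 153, 154, 153, 152, 152, 151, 150, 149]
74 [90, 89, 89, 88, 89, 88, 86, 85, 96, 137, 149, 147, 146, 146, 151, 151, 152, 150, 151, 148, 149, 146, 149, 150, 149, 147, 149]
78 [91, 90, 89, 85, 86, 108, 139, 150, 151, 150, 148, 145, 146, 147, 147, 146, 146, 145, 146, 147, 147, 150, 151, 153, 152, 151, 150]
```

>>> apply_moves(
  series=[
    [[-5,20,0],[0,0,0.034]],
    [[-6,26,0],[0,0,0.034]],
    [[-8,26,0],[0,0,0.034]],
    [[-10,26,0],[0,0,0.034]],
    [[-10,26,0],[0,0,0.034]],
    [[-10,26,0],[0,0,0]],
    [[-10,26,0],[0,0,0]],
    [[-10,26,0],[0,0,0]],
    [[-10,26,0],[0,0,0]],
    [[-10,20,0],[0,0,0]],
    [[0,0,0],[0,0,0]],
    [[0,0,0],[0,0,0]],
  ],
)

```text
t: 6.17
tool_pos: [0.4533, -0.2479, 0.2817]
orientation: [-3.122, -0.336, 0.002]
force: [0.4, 0.3, -6.5]
opening: 0.0199
gripper_force: 55.0
```

The side reading matches the lower edge of the plate, which gives an edge offset of about −62 mm in tool x, as expected. I'm moving to the placing spot and tilting by 0.26 rad.

>>> apply_moves(
  series=[
    [[-13,-9,0],[0,0,0]],
    [[-13.4,-9.3,0],[0,0,0]],
    [[0,0,0],[0,0.04,0]],
    [[0,0,0],[0,0.05,0]],
    [[0,0,0],[0,0.05,0]],
    [[0,0,0],[0,0.05,0]],
    [[0,0,0],[0,0.04,0]],
    [[0,0,0],[0,0.03,0]],
    [[0,0,0],[0,0,0]],
    [[0,0,0],[0,0,0]],
    [[0,0,0],[0,0,0]],
  ],
)

```text
t: 7.08
tool_pos: [0.4241, -0.2342, 0.2823]
orientation: [-3.069, -0.335, -0.398]
force: [0.2, 0.2, -7.1]
opening: 0.0199
gripper_force: 55.0
```

```bash
cat >> h.py <<'E'
def st():
    s=robot.read_state(); M=R.from_rotvec(s['orientation']).as_matrix(); t=s['tool_pos']*1000
    print('t',s['t'],'tcp pad',topad(t),t[2],'tilt',np.arctan2(M[2,0],-M[2,2]),'roll',M[2,1],'yaw',np.degrees(np.arctan2(M[1,1],M[0,1]))+90-12.4,'F',s['force'],'tq',s['wrist_torque'])
    e=t+M@[-61.5,0,202.7]; print('edge pad',topad(e),e[2]); return s
E
python3 - <<'E'
from h import *
st()
p,d=robot.read_camera('side'); cv2.imwrite('pics/s3.png',cv2.resize(p[60:260,280:540],None,fx=3,fy=3,interpolation=cv2.INTER_CUBIC))
E
```

```text
t 7.0833 tcp pad [[-44.73821421   1.33611054]] 282.3189417453698 tilt 0.25822109646262703 roll -0.0007494624996726498 yaw 0.06432164944233953 F [ 0.18712535  0.16447428 -7.06524023] tq [-0.05376836  0.42961365 -0.00334259]
edge pad [[-52.43772125   1.48611646]] 70.63466011473105
```

View pics/s3.png

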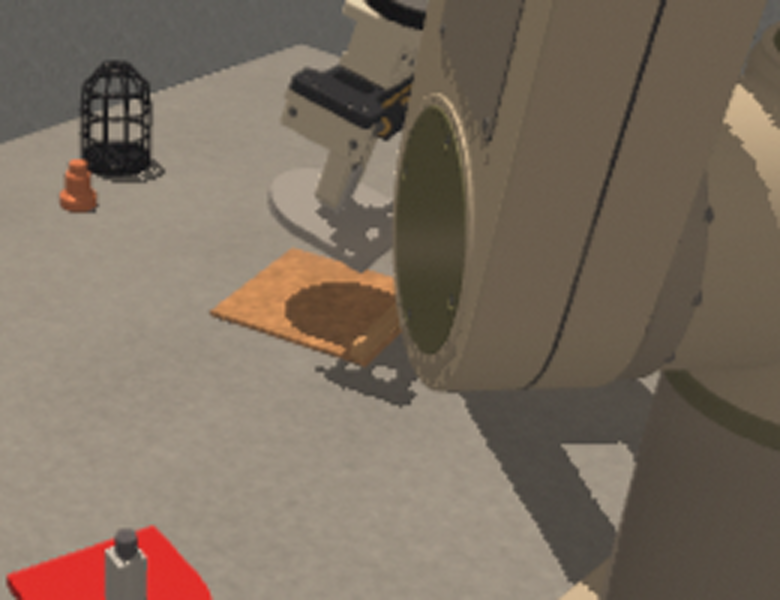

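The side view shows the base held over the pad with its rounded side up and the near lower corner at about full-image (401,150). I'll descend most of the way and check that corner.

>>> apply_moves(
  series=[
    [[-2,0,8],[0,0,0]],
    [[-4,0,15],[0,0,0]],
    [[-4,0,15],[0,0,0]],
    [[-2.6,0,10],[0,0,0]],
    [[-1.4,0,5.2],[0,0,0]],
    [[0,0,0],[0,0,0]],
    [[0,0,0],[0,0,0]],
    [[0,0,0],[0,0,0]],
  ],
)

```text
t: 7.8
tool_pos: [0.4248, -0.2351, 0.2286]
orientation: [-3.07, -0.334, -0.403]
force: [-0.4, 0.6, -6.2]
opening: 0.0197
gripper_force: 55.0
```

```bash
python3 - <<'E'
from h import *
w=plane('side',[(400.7,150)],.0706)*1000; print('corner',topad(w))
st()
p,d=robot.read_camera('side'); cv2.imwrite('pics/s4.png',cv2.resize(p[100:200,330:430],None,fx=6,fy=6,interpolation=cv2.INTER_CUBIC))
E
```

```text
corner [[-53.00687002  50.7381536 ]]
t 7.8 tcp pad [[-44.26480797   0.35810065]] 228.59783007110747 tilt 0.2608864676889494 roll 0.001049905641405037 yaw 0.018802891824398316 F [-0.3733655   0.63661195 -6.18448426] tq [-0.05472526  0.38398627 -0.03440864]
edge pad [[-51.3998244    0.13348978]] 16.893836035938705
```

View pics/s4.png

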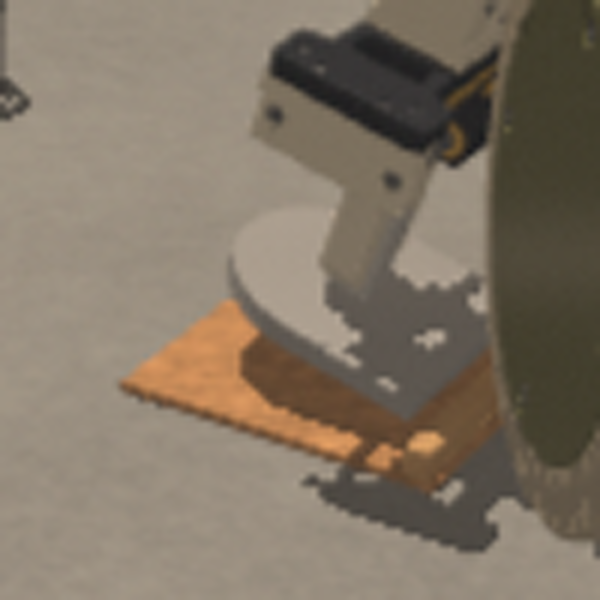

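The near corner sits just inside the strip, about −53 mm in pad x against a predicted −52. Now I'll ease down to contact.

>>> apply_moves(
  series=[
    [[-1,0,4],[0,0,0]],
    [[-1,0,4],[0,0,0]],
    [[-0.5,0,2],[0,0,0]],
    [[-0.3,0,1],[0,0,0]],
    [[-0.3,0,1],[0,0,0]],
    [[0,0,0],[0,0,0]],
    [[0,0,0],[0,0,0]],
    [[0,0,0],[0,0,0]],
  ],
)

```text
t: 8.52
tool_pos: [0.4245, -0.2347, 0.2156]
orientation: [-3.069, -0.334, -0.402]
force: [-2.7, 3.4, -0.4]
opening: 0.0194
gripper_force: 55.0
```

```bash
python3 -c "
from h import *
st()"
```

```text
t 8.5167 tcp pad [[-44.46937512   0.75388479]] 215.60431034560247 tilt 0.26016058833082323 roll 1.577989565180668e-05 yaw 0.02398084263149336 F [-2.71500015  3.44036378 -0.36861146] tq [ 0.33228634  0.96201299 -0.00533186]
edge pad [[-51.75813259   0.74749353]] 3.905434643297326
```

Contact: the cork is taking about 7 N with the edge at z≈4 mm. I'll press a touch more and pause.

>>> apply_moves(
  series=[
    [[-0.2,0,0.6],[0,0,0]],
    [[0,0,0],[0,0,0]],
    [[0,0,0],[0,0,0]],
    [[0,0,0],[0,0,0]],
    [[0,0,0],[0,0,0]],
    [[0,0,0],[0,0,0]],
    [[0,0,0],[0,0,0]],
    [[0,0,0],[0,0,0]],
    [[0,0,0],[0,0,0]],
    [[0,0,0],[0,0,0]],
  ],
)

```text
t: 9.35
tool_pos: [0.4247, -0.2348, 0.2153]
orientation: [-3.07, -0.334, -0.402]
force: [-3.8, 3.9, 4.6]
opening: 0.0197
gripper_force: 55.0
```

```bash
python3 - <<'E'
from h import *
s=st()
# pivot rows: rotate tool about edge point e (tool coords fixed), dtheta about tool y
e=np.array([-61.5,0,202.7])
for a in(-.02,-.03,-.04): 
    Rm=R.from_rotvec([0,a,0]).as_matrix(); print(a,(e-Rm@e).round(2))
p,d=robot.read_camera('top'); cv2.imwrite('pics/t5.png',cv2.resize(p[110:250,350:500],None,fx=5,fy=5,interpolation=cv2.INTER_CUBIC)[:600])
E
```

```text
t 9.35 tcp pad [[-44.30942554   0.6484229 ]] 215.31370339065595 tilt 0.2607144311065933 roll 0.00038078147127196954 yaw 0.0303281392272563 F [-3.77801169  3.90695008  4.60030782] tq [0.60220377 1.21281603 0.0018837 ]
edge pad [[-51.48089237   0.56401432]] 3.6108386517288977
-0.02 [4.04 0.   1.27]
-0.03 [6.05 0.   1.94]
-0.04 [8.06 0.   2.62]
```

View pics/t5.png

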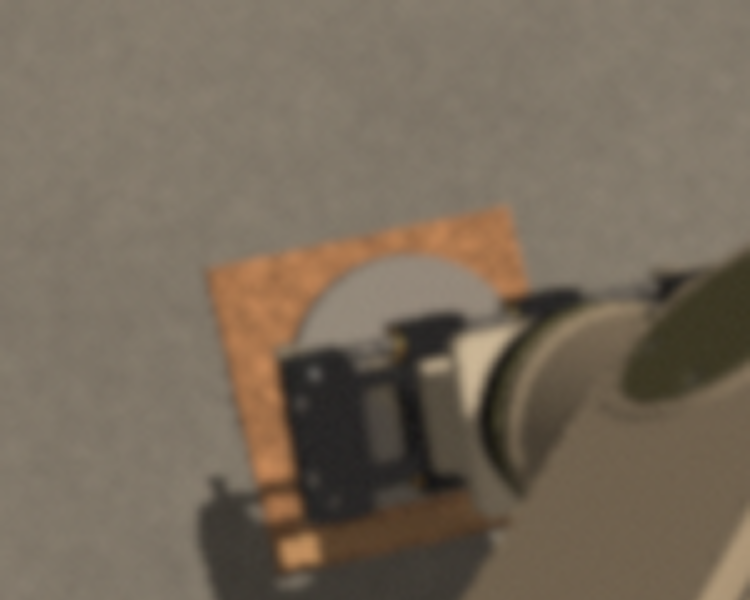

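The top view shows the base on the pad with its raised arc toward the far side, and the lateral offset (a few mm after parallax) is within tolerance. Now I'll pivot down about the edge.

>>> apply_moves(
  series=[
    [[2,0,0.6],[0,-0.01,0]],
    [[4,0,1.2],[0,-0.02,0]],
    [[4,0,1.2],[0,-0.02,0]],
    [[4,0,1.2],[0,-0.02,0]],
    [[4,0,1.2],[0,-0.02,0]],
    [[4,0,1.2],[0,-0.02,0]],
    [[4,0,1.2],[0,-0.02,0]],
    [[0,0,0],[0,0,0]],
    [[0,0,0],[0,0,0]],
  ],
)

```text
t: 10.15
tool_pos: [0.4514, -0.2289, 0.2126]
orientation: [-3.103, -0.339, -0.203]
force: [0.2, 1.8, 3.9]
opening: 0.0197
gripper_force: 55.0
```

```bash
python3 -c "
from h import *
st()"
```

```text
t 10.15 tcp pad [[-16.95022672   0.61174741]] 212.57257390317613 tilt 0.13041548855209426 roll 0.0006467449320991091 yaw 0.0714686931688302 F [0.24835141 1.79925066 3.86217033] tq [ 0.34164635  0.44050684 -0.13974363]
edge pad [[-51.56742261   0.43341254]] 3.5961208140222425
```

Going well. Pivoting the rest of the way slowly.

>>> apply_moves(
  series=[
    [[4,0,1.2],[0,-0.02,0]],
    [[4,0,1.2],[0,-0.02,0]],
    [[4,0,1.2],[0,-0.02,0]],
    [[4,0,1.2],[0,-0.02,0]],
    [[4,0,1.2],[0,-0.02,0]],
    [[3,0,0.9],[0,-0.015,0]],
    [[2,0,0.6],[0,-0.01,0]],
    [[0,0,0],[0,0,0]],
    [[0,0,0],[0,0,0]],
    [[0,0,0],[0,0,0]],
  ],
)

```text
t: 10.98
tool_pos: [0.4757, -0.2235, 0.2068]
orientation: [-3.123, -0.34, -0.008]
force: [4.0, -0.9, -1.2]
opening: 0.0196
gripper_force: 55.0
```

```bash
python3 -c "
from h import *
st()"
```

```text
t 10.9833 tcp pad [[7.90345532 0.67401469]] 206.80020874937543 tilt 0.005406672043344018 roll 0.00019851629402779916 yaw 0.01883748983269662 F [ 4.02600608 -0.93640587 -1.18370149] tq [-0.11330605 -0.393852    0.07436605]
edge pad [[-52.4997022    0.61385089]] 3.7706667056504557
```

Flat (tilt 0.005, height consistent to 0.1 mm, moment sign reversed as the round side touched). One tiny settle, then release.

>>> apply_moves(
  series=[
    [[0.8,0,0.2],[0,-0.004,0]],
    [[0,0,0],[0,0,0]],
    [[0,0,0],[0,0,0]],
  ],
)

```text
t: 11.23
tool_pos: [0.4763, -0.2234, 0.2067]
orientation: [-3.123, -0.34, -0.001]
force: [1.7, -0.4, 0.7]
opening: 0.0196
gripper_force: 55.0
```

>>> apply_moves(
  series=[
    [[0,0,0],[0,0,0]],
    [[0,0,0],[0,0,0]],
    [[0,0,0],[0,0,0]],
    [[0,0,0],[0,0,0]],
    [[0,0,0],[0,0,0]],
    [[0,0,0],[0,0,0]],
    [[0,0,0],[0,0,0]],
    [[0,0,0],[0,0,0]],
  ],
  claw=0.7,
)

```text
t: 11.9
tool_pos: [0.4764, -0.2233, 0.2066]
orientation: [-3.123, -0.34, -0.001]
force: [0.4, -0.3, -0.8]
opening: 0.0641
gripper_force: 0.0
```

>>> apply_moves(
  series=[
    [[0,0,-10],[0,0,0]],
    [[0,0,-20],[0,0,0]],
    [[0,0,-30],[0,0,0]],
    [[0,0,-30],[0,0,0]],
    [[0,0,-30],[0,0,0]],
    [[0,0,-30],[0,0,0]],
    [[-20,0,-20],[0,0,0]],
    [[-30,0,0],[0,0,0]],
    [[-20,0,0],[0,0,0]],
    [[0,0,0],[0,0,0]],
    [[0,0,0],[0,0,0]],
    [[0,0,0],[0,0,0]],
  ],
)

```text
t: 12.9
tool_pos: [0.4082, -0.2383, 0.3771]
orientation: [3.123, 0.339, 0.003]
force: [-0.9, -0.3, 0.3]
opening: 0.0653
gripper_force: 0.0
```

```bash
python3 - <<'E'
from h import *
st(); p,d=robot.read_camera('wrist'); cv2.imwrite('pics/w6.png',p)
P=cloud('wrist',d)*1000; pd=topad(P.reshape(-1,3)).reshape(400,640,2)
hsv=cv2.cvtColor(p,cv2.COLOR_BGR2HSV)
m=((hsv[...,1]<90)&(P[...,2]>9)&(P[...,2]<18)&(abs(pd[...,0])<75)&(abs(pd[...,1])<72)&(d>0))
q=pd[m]; print(len(q),q.min(0),q.max(0))
A=np.c_[q,np.ones(len(q))]; print('plane',np.linalg.lstsq(A,P[...,2][m],rcond=None)[0])
E
```

```text
t 12.9 tcp pad [[-61.20582006   0.74757314]] 377.1186318948072 tilt 0.0019159020380350254 roll 0.0005409354409046461 yaw -0.0034900042583476676 F [-0.85470892 -0.33885644  0.3396542 ] tq [-0.00716488  0.02715802 -0.00188443]
edge pad [[-122.31736065    0.64158442]] 174.30120568824663
12341 [-52.11284205 -53.59422166] [62.25131158 56.23805953]
plane [1.69605688e-03 5.93236806e-04 1.51097533e+01]
```

View pics/w6.png

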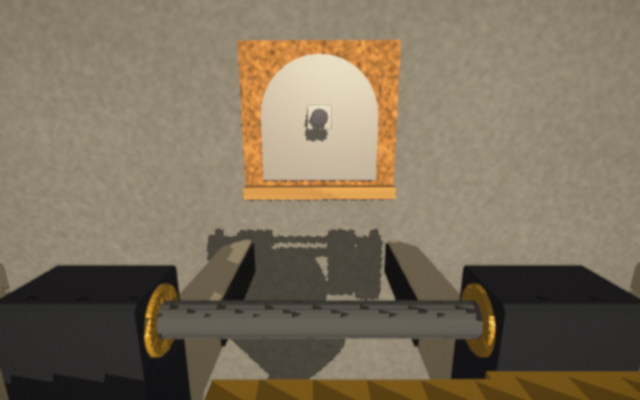

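The final view shows the base flat and parallel to the strip. Its edge (row ~180) is at about −52 mm in pad x, it is centred within ~2 mm, the fitted plane tilts less than 0.2°, and the gripper is clear. Handing in.

```bash
python3 -c "
from plant import robot
print(robot.close_job())"
```

```text
the job is handed in; nothing more can be done
None
```

The D-shaped base lies flat on the cork, its straight edge about 8 mm from the strip and centred within about 2 mm; it paused tilted at roughly 15° before the pivot, nothing touched the round base, and I handed the job in at about 13 s (no verdict was returned).

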